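# Load a cast domino into the pip-drilling jig

## Task

Get the blue domino with the white and gold band ready for drilling: take it out of the crowded rack, lay it on the grey mat with its coloured face up and let go of it, then pick it up afresh, lay it coloured face up in the drill jig, snug against all three locating pins, and shut the hinged leaf fully over it. Leave the other dominoes standing in their slots and do not knock over or shift the bottles, the jar or the cup.

Things in the scene. Friction and masses are not known exactly. Their poses are not given: they have to be found in the camera images.
- tile_blue_c (a point): centre of the blue domino with white wavy band and gold end: solid block 12 x 30 x 60 mm, 21 to 34 g. x (12 mm thick) points out of the coloured face, -x out of the white backing; y along the 30 mm width; z along the 60 mm length to the gold end. Starts standing on end in a rack pocket, gold end up, centre 38 mm above the bench. Stands alone on the mat if set down squarely; falls when its top is pushed.
- rack: birch rack 182 x 84 mm, fixed; origin at the centre of its underside, x along its length. Two columns (y = +-19 mm) of seven pockets 24 mm apart in x, each 14 x 33 mm, floor 8 mm and rib tops 22 mm above the bench. Dominoes stand in them, coloured faces to rack +x, tops at 68 mm. The pockets before and behind the blue one are empty (36 mm free at each face); edges of neighbouring columns are 8 mm apart.
- mat: grey silicone mat 170 (x) x 160 (y) x 2 mm, fixed flat on the bench. Origin at the centre of its underside, top 2 mm above the bench.
- jig: fixed drill jig, dark steel base 135 x 120 x 14 mm with an aluminium rest plate 60 (x) x 86 (y) mm, top 20 mm above the bench. Origin on the bench under the nest point; x from the open front towards the hinge, y along the home domino's length. The base reaches from x = -58 to 78 mm.
- nest (a point): centre of the domino when home in the jig: flat, coloured face up, long side along y, 26 mm above the bench; axes of the jig. Three pins, 10 mm across, rise 9 mm from the rest plate and touch it there: two at its +x long side (centres x = 20, y = +-22 mm from here, 34 mm free between them), one at its +y end (centre x = 0, y = 35 mm). The -x and -y sides are open. Either end may face the end pin.
- leaf_hinge (a point): centre of the leaf's hinge line, 60 mm towards jig +x from the nest point, 38.5 mm above the bench; axes of the jig, hinge along y. The hinge ears (at y = +-46 mm) are 46 mm high.
- leaf_tab (a point): middle of the red thumb tab at the free end of the aluminium leaf, 88 mm from the hinge line; tab 34 mm wide, 5 mm thick, its end 92 mm from the hinge. The leaf itself is 80 mm wide, 8 mm thick and reaches 80 mm from the hinge.
- leaf (a joint): opening angle of the jig's leaf (rad): 0 shut, flat over the domino with 2.5 mm to spare; pi/2 upright; starts swung back past upright (1.85 to 2.3), leaning towards jig +x. The hinge is stiff: the leaf stays where it is left and takes 1 to 2 N at the tab; it shuts by swinging up and over towards jig -x.
- tile_green: a green domino of the same size standing in a rack pocket, not to be disturbed; origin at the centre of its lower end, x out of its coloured face
- tile_red: a red domino of the same size standing in a rack pocket, not to be disturbed; origin at the centre of its lower end, x out of its coloured face
- tile_black: a black domino of the same size standing in a rack pocket, not to be disturbed; origin at the centre of its lower end, x out of its coloured face
- tile_purple: a purple domino of the same size standing in a rack pocket, not to be disturbed; origin at the centre of its lower end, x out of its coloured face
- tile_pink: a pink domino of the same size standing in a rack pocket, not to be disturbed; origin at the centre of its lower end, x out of its coloured face
- tile_grey: a grey domino of the same size standing in a rack pocket, not to be disturbed; origin at the centre of its lower end, x out of its coloured face
- tile_mint: a mint domino of the same size standing in a rack pocket, not to be disturbed; origin at the centre of its lower end, x out of its coloured face
- tile_brown: a brown domino of the same size standing in a rack pocket, not to be disturbed; origin at the centre of its lower end, x out of its coloured face
- tile_coral: a coral domino of the same size standing in a rack pocket, not to be disturbed; origin at the centre of its lower end, x out of its coloured face
- pigment_a: blue pigment bottle, 32 mm across, 85 mm tall, standing loose on the bench; origin at the centre of its underside
- pigment_b: amber pigment bottle, 32 mm across, 85 mm tall, standing loose; origin at the centre of its underside
- pigment_c: clear jar with a white lid, 40 mm across, 70 mm tall, standing loose; origin at the centre of its underside
- cup: white mixing cup, 68 mm across, 80 mm tall, standing loose; origin at the centre of its underside
- tile_blue: the same blue domino; this origin is at the centre of the end away from the gold (30 mm from its centre along -z)
There are look-alikes about, which are no part of the job. Leave any orange or purple look-alike of the jig alone.

How it is judged:
By the outcome, as a careful person would: the job done as asked, in the order asked, and still so for the second after the job is handed in, with the robot touching nothing.
It also fails if it takes over 64 s, if anything falls off the work surface, if the arm or the gripper's body presses on something with over 40 N, if the wrist force passes 120 N, or if a joint passes its speed limit or range.

## Robot

A 6-joint arm with a two-finger parallel gripper is mounted at the origin on the work surface. World frame = base frame: x ahead of the robot, y to its left, z up, the work surface at z = 0. Lengths are in m, angles in rad, forces in N, time in s.
With the tool pointing down it reaches from about 0.375 to 0.825 m from the base axis. Payload 5.5 kg.
Tool frame: the origin (TCP) lies between the finger pads; the fingertips stand 11 mm ahead of it and the grasp point (between the pads) lies 8 mm behind it; z points along the fingers, y is the line along which they close (so a half turn about z gives the same grasp; the last joint's range is limited). The gripper opens to 85 mm and grips with 20 to 120 N. Pads are 22 mm wide; open, the fingers measure 114 mm over their backs; the gripper's body (76 mm by 85 mm) begins 54 mm behind the grasp point. The pads swing forward as they close: fully open they stand 13 mm farther back than shut.
Start: joints at [1.107, 0.314, -0.047, 1.21, 0, 1.571], TCP at [0.268, 0.537, 0.242] pointing down, gripper open.
Joint ranges: [-2.67, 2.67], [-0.69, 1.73], [-1.03, 1.25], [-2.08, 2.16], [-1.42, 1.45], [-3.14, 3.14]. Speed limits (rad/s): [2.39, 2.39, 3.01, 3.14, 3.14, 3.14].

## Interface

Orientations are given as [roll, pitch, yaw] about the fixed x, y, z axes, in that order (R = Rz(yaw) Ry(pitch) Rx(roll)).
In Python, from rig import bot, imaging gives the robot as it stands.
- The arm moves only by the shell command python3 -m inch 'ROWS' [OPENING] [FORCE]. ROWS is JSON, a list of rows, each an object with "delta_pos": the shift along the tool's x, y, z in mm, a list of three; "rot": the turn, a rotation vector about the tool's x, y, z in degrees, a list of three. In form: [{"delta_pos": [tx, ty, tz], "rot": [wx, wy, wz]}, ...]. A call has 1 to 10 rows; each row shifts and turns the commanded pose from where the row before left it, along the tool's axes as they then stand; what a row does not reach is not made up. A row lasts 1/12 s, in which the tool goes at most 41.7 mm and 7.16 degrees, less where a joint would pass 70% of its speed; a pose out of reach is approached as far as the arm can. A call with a gripper value outside its range is refused whole. OPENING is the opening, from 0 (shut) to 1 (fully open), set as the call begins (- or left out, the last holds). The fingers move at their own pace and stop on an object; FORCE is the grip in N (left out, the last holds). Time passes only in rows, so rows that do not move let the fingers close. It gives the time, the measured TCP pose, the force, the opening and the grip force at its end, in the units of the state.
- bot.sense(): the state, without advancing time (a new reading comes with each control period).
- imaging.get_image(name): name is "side" or "top" or "wrist"; returns (picture, depth): 420x560x3 uint8, red, green, blue; 420x560 float32, m along the optical axis (not along the pixel's ray), 0 where there is no reading.
- imaging.get_calibration(name): a dict with "vfov" (degrees; the focal length in pixels is half the picture's height over the tangent of half this angle, whatever the lens; pixels are square), "cx", "cy" (the principal point, pixels), "D" ([k1, k2, p1, p2, k3] as OpenCV has them; the pictures are not rectified), "eye" and "attitude" of the camera in the world. Camera axes: x right, y down, z forward; pixel columns grow to the right and rows downward; lengths in m; the calibration is good to about 2 mm. A picture is of the moment at which its call begins: read the wrist's pose just before it. get_calibration takes no time and is no camera call; for the wrist camera it gives the pose at the moment of the call.
- bot.job_done(): hands the job in; it is judged then, once.
The state is a dict: "t": time; "qpos": joint angles; "dq": joint speeds; "tau": joint torques, N m; "eef_pos": TCP position; "ee_rot": TCP orientation; "wrist_force": force on the tool from outside, world axes, zero at the start; "torque": the same for the moment, N m; "gripper_width": opening from 0.0 (shut) to 1.0 (fully open); "finger_force": force on a finger pad.
Only numpy, scipy, OpenCV 4.12 (cv2) and the standard library are available. Lean on these libraries where they do the work, as an engineer would, in place of code of your own. Each camera call takes 0.05 s, during which the arm holds its last target. There are 200 camera calls.

## Working session

There is one attempt and no reset: what is moved stays moved. The work goes in short steps, Python scripts to look and compute and a shell command to move; the robot and the scene stay as the last step left them, time stands still between calls to the robot, and variables do not carry over. Pictures are saved under pics/ and viewed, at most 11 in all, crops included, and the job is handed in when it is done.

```bash
ls; mkdir -p pics; python3 - <<'E'
from rig import bot, imaging
import cv2, numpy as np
print(bot.sense())
for n in ["top","side","wrist"]:
    print(n, imaging.get_calibration(n))
    p,d=imaging.get_image(n); cv2.imwrite(f"pics/{n}0.png",p[:,:,::-1]); np.save(f"pics/{n}0.npy",d)
E
```

```text
pics
{'t': 0.0, 'qpos': array([ 1.10698989e+00,  3.14222094e-01, -4.81069831e-02,  1.21018073e+00,
        6.48840830e-06,  1.57081977e+00]), 'dq': array([ 0.00012919, -0.00196155, -0.00033596,  0.00053244,  0.00031406,
       -0.00087775]), 'tau': array([-5.00791375e-04, -5.39593434e+01,  3.39747119e+01,  1.92726671e-02,
       -4.50404411e-05, -2.94375425e-06]), 'eef_pos': array([0.26815794, 0.53610763, 0.24142466]), 'ee_rot': array([-3.13987918e+00, -6.44822916e-06,  2.67776276e+00]), 'wrist_force': array([ 0.32182691,  0.12627495, -0.32799142]), 'torque': array([0.00733951, 0.02354484, 0.01703132]), 'finger_force': 0.0, 'gripper_width': 0.9951377528639859}
top {'vfov': 42.446335936834046, 'cx': 286.6571459426592, 'cy': 204.76087090365687, 'D': array([-0.20690798,  0.        ,  0.        ,  0.        ,  0.        ]), 'eye': array([ 0.19708271, -0.05732088,  1.4982555 ]), 'attitude': array([-2.95241597,  0.00422674, -1.58811604])}
side {'vfov': 43.3953744371129, 'cx': 265.5513872300844, 'cy': 201.45977365437795, 'D': array([0.0369036, 0.       , 0.       , 0.       , 0.       ]), 'eye': array([ 0.07746245, -1.36415097,  0.86242362]), 'attitude': array([-2.09469348,  0.0049402 , -0.31133326])}
wrist {'vfov': 64.39798123868606, 'cx': 278.4953892611305, 'cy': 205.17173581975896, 'D': array([-0.02993193,  0.        ,  0.        ,  0.        ,  0.        ]), 'eye': array([0.20607355, 0.56771505, 0.37348063]), 'attitude': array([2.86424173e+00, 4.27721545e-04, 1.10713321e+00])}
```

View pics/top0.png

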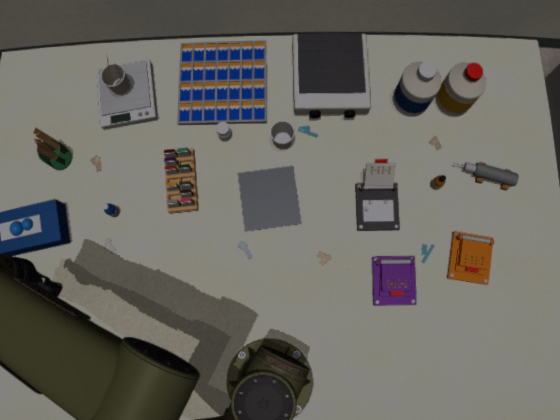

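View pics/side0.png

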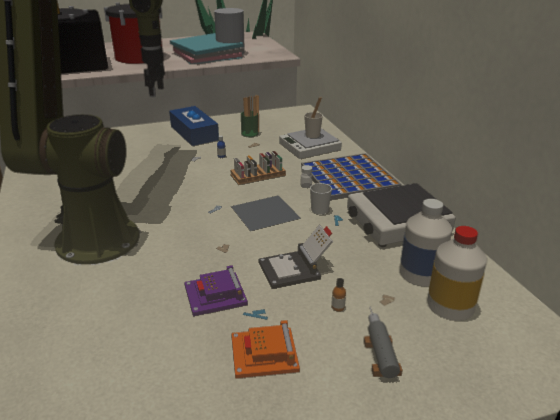

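The top view shows the rack at (181,180), the mat at (269,198) and the dark jig at (378,205) with its red tab at (381,161). The side view agrees, with the rack at (258,167) and the jig at (290,260). Next I'll write helpers and get rough positions.

```bash
cat > h.py <<'E'
import numpy as np, cv2
from scipy.spatial.transform import Rotation as R
from rig import bot, imaging
def snap(name, f):
    c=imaging.get_calibration(name); p,d=imaging.get_image(name)
    b=p[:,:,::-1].copy(); cv2.imwrite(f"pics/{f}.png",b); np.savez(f"pics/{f}.npz",d=d,**c); return b,d,c
def load(f):
    z=np.load(f"pics/{f}.npz"); return cv2.imread(f"pics/{f}.png"), z['d'], {k:z[k] for k in z.files if k!='d'}
def K(c):
    f=210/np.tan(np.radians(float(c['vfov']))/2); return np.array([[f,0,float(c['cx'])],[0,f,float(c['cy'])],[0,0,1]])
def rot(c): return R.from_euler('xyz',c['attitude']).as_matrix()
def ray(c,px):
    u=cv2.undistortPoints(np.float64(px).reshape(-1,1,2),K(c),c['D'])[:,0]
    return np.c_[u,np.ones(len(u))]@rot(c).T
def cast(c,px,z):
    r=ray(c,px); return c['eye']+r*((z-c['eye'][2])/r[:,2])[:,None]
def proj(c,P):
    M=rot(c).T; return cv2.projectPoints(np.float64(P).reshape(-1,1,3),cv2.Rodrigues(M)[0],-M@c['eye'],K(c),c['D'])[0][:,0]
def todelta(target, rpy=None):
    "shift in tool axes (mm) and rotvec (deg) from the present pose to the target"
    s=bot.sense(); A=R.from_euler('xyz',s['ee_rot'])
    d=A.inv().apply(np.array(target)-s['eef_pos'])*1000
    w=(A.inv()*R.from_euler('xyz',rpy)).as_rotvec(degrees=True) if rpy is not None else None
    return np.round(d,1), None if w is None else np.round(w,2)
E
python3 - <<'E'
from h import *
b,d,c=snap("top","t1")
print(cast(c,[[181,180]],.02),cast(c,[[269,198]],.002),cast(c,[[378,205]],.02))
for n,(x,y) in dict(rack=(140,130),jig=(335,140)).items():pass
z=np.hstack([cv2.resize(b[135:225,145:225],None,fx=5,fy=5,interpolation=3),cv2.resize(b[145:235,340:420],None,fx=5,fy=5,interpolation=3)])
cv2.imwrite("pics/crop1.png",z)
E
```

```text
[[0.55706722 0.24223452 0.02      ]] [[ 0.50398259 -0.00642059  0.002     ]] [[ 0.47487313 -0.31148036  0.02      ]]
```

View pics/crop1.png

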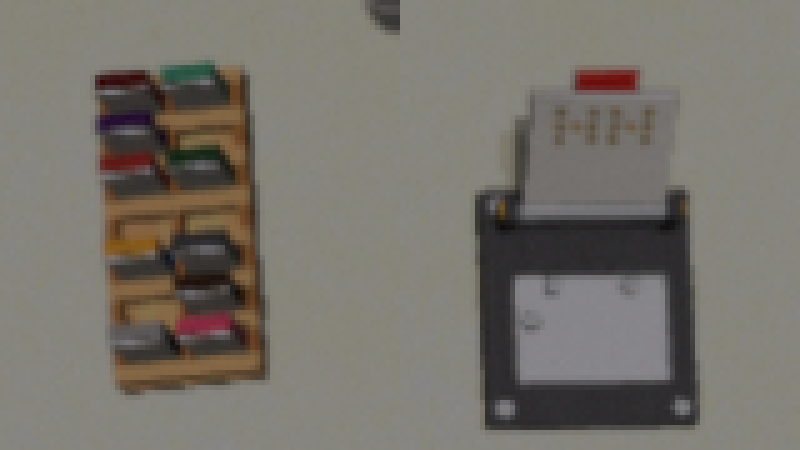

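The blue domino's gold top is at crop (138,245), which is top pixel (172.6,184). It sits in the rack's left column, fifth slot from the top. The jig nest has two pins at crop (550,287) and (628,287) and an end pin at (530,320). I'll move the wrist camera over the rack.

```bash
python3 - <<'E'
from h import *
b,d,c=load("t1")
print(cast(c,[[172.6,184]],.068))
print(todelta([.545,.255,.26],[np.pi,0,np.pi/2+.06]))
E
```

```text
[[0.53461982 0.25569424 0.068     ]]
(array([-373.3, -127.8,  -18.1]), array([-6.000e-02,  4.000e-02,  5.999e+01]))
```

```bash
python3 -m inch '[{"delta_pos":[-37.3,-12.8,-1.8],"rot":[0,0,0]},{"delta_pos":[-37.3,-12.8,-1.8],"rot":[0,0,0]},{"delta_pos":[-37.3,-12.8,-1.8],"rot":[0,0,0]},{"delta_pos":[-37.3,-12.8,-1.8],"rot":[0,0,0]},{"delta_pos":[-37.3,-12.8,-1.8],"rot":[0,0,0]},{"delta_pos":[-37.3,-12.8,-1.8],"rot":[0,0,0]},{"delta_pos":[-37.3,-12.8,-1.8],"rot":[0,0,0]},{"delta_pos":[-37.3,-12.8,-1.8],"rot":[0,0,0]},{"delta_pos":[-37.3,-12.8,-1.8],"rot":[0,0,0]},{"delta_pos":[-37.3,-12.8,-1.8],"rot":[0,0,0]}]' && python3 -m inch '[{"delta_pos":[0,0,0],"rot":[0,0,7]},{"delta_pos":[0,0,0],"rot":[0,0,7]},{"delta_pos":[0,0,0],"rot":[0,0,7]},{"delta_pos":[0,0,0],"rot":[0,0,7]},{"delta_pos":[0,0,0],"rot":[0,0,7]},{"delta_pos":[0,0,0],"rot":[0,0,7]},{"delta_pos":[0,0,0],"rot":[0,0,7]},{"delta_pos":[0,0,0],"rot":[0,0,7]},{"delta_pos":[0,0,0],"rot":[0,0,4]},{"delta_pos":[0,0,0],"rot":[0,0,0]}]' 0.45 60
python3 - <<'E'
from h import *
print(bot.sense())
b,d,c=snap("wrist","w1")
E
```

```text
t: 1.03
eef_pos: [0.5458, 0.2536, 0.2603]
ee_rot: [3.142, -0.0, 2.678]
wrist_force: [1.2, -0.3, -1.4]
gripper_width: 1.003
finger_force: 0.0
t: 1.87
eef_pos: [0.5446, 0.2552, 0.2601]
ee_rot: [-3.141, 0.0, 1.629]
wrist_force: [0.2, -0.4, 0.4]
gripper_width: 0.453
finger_force: 0.0
{'t': 1.8667, 'qpos': array([ 4.38250686e-01,  3.10798386e-01, -1.04520546e-02,  1.24997207e+00,
       -5.87547147e-06,  1.95091249e+00]), 'dq': array([-9.35889601e-04, -2.15295579e-05,  9.97475858e-04, -1.99327679e-03,
        1.07907843e-04, -1.14658855e-01]), 'tau': array([-7.49118888e-03, -5.40483034e+01,  3.42584610e+01,  4.44966470e-03,
        6.20947048e-05,  7.81797264e-01]), 'eef_pos': array([0.54460483, 0.2552244 , 0.2600743 ]), 'ee_rot': array([-3.14119907e+00,  1.63581611e-04,  1.62893088e+00]), 'wrist_force': array([ 0.15722971, -0.38676194,  0.36110327]), 'torque': array([-0.07136632,  0.02362066, -0.0019367 ]), 'finger_force': 0.0, 'gripper_width': 0.45328273567848154}
```

View pics/w1.png

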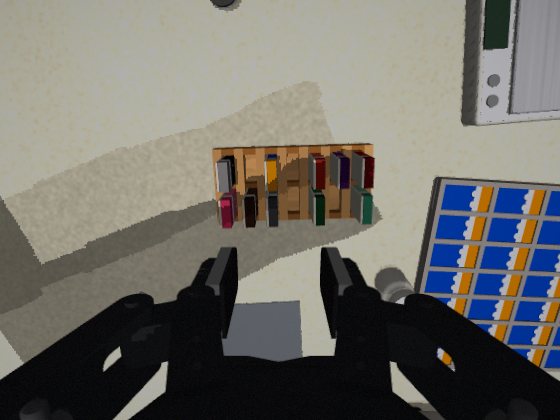

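The wrist view has world +x to the right and +y up. The blue domino's gold top is at about (271,172), the neighbouring black one is at (272,208), and the rack spans (214,147) to (373,220). I'll measure both more finely.

```bash
python3 - <<'E'
from h import *
b,d,c=load("w1")
hsv=cv2.cvtColor(b,cv2.COLOR_BGR2HSV)
g=cv2.inRange(hsv,(15,170,120),(30,255,255))
n,l,s,ce=cv2.connectedComponentsWithStats(g[140:230,205:385])
for i in range(1,n):
    if s[i,4]>15: print("gold?",s[i],ce[i]+[205,140])
w=cv2.inRange(hsv,(8,90,60),(25,200,255)); w[:140]=0;w[230:]=0;w[:,:205]=0;w[:,385:]=0
w=cv2.morphologyEx(w,cv2.MORPH_CLOSE,np.ones((15,15)))
ct=max(cv2.findContours(w,0,1)[0],key=cv2.contourArea); r=cv2.minAreaRect(ct); bx=cv2.boxPoints(r)
P=cast(c,bx,.022); print(r); print(P.round(4)); print("centre",P.mean(0), "sides",np.linalg.norm(np.diff(P,axis=0),axis=1))
z=cv2.resize(b[142:230,208:380],None,fx=4.6,fy=4.6,interpolation=2)
cv2.imwrite("pics/crop2.png",z)
print("depth at gold", d[165:180,262:280].round(3)[::3])
E
```

```text
gold? [153   5   6   6  21] [361.19047619 147.14285714]
gold? [107   7   9   5  20] [316.45 149.15]
gold? [129   6   8   5  24] [337.83333333 147.75      ]
gold? [38  9 12  6 43] [248.37209302 151.34883721]
gold? [60  8  5  6 19] [267.10526316 150.42105263]
gold? [82  8 12  6 31] [293.19354839 150.35483871]
gold? [ 62  21  10  23 190] [271.03157895 170.82631579]
((293.40411376953125, 182.14559936523438), (74.22684478759766, 161.2484893798828), 88.36341857910156)
[[0.4696 0.2819 0.022 ]
 [0.6463 0.2973 0.022 ]
 [0.6602 0.2124 0.022 ]
 [0.4725 0.1958 0.022 ]]
centre [0.56214076 0.24685685 0.022     ] sides [0.17735863 0.08607429 0.18852325]
depth at gold [[0.372 0.371 0.325 0.324 0.325 0.326 0.325 0.325 0.326 0.326 0.327 0.325
  0.324 0.325 0.344 0.385 0.372 0.371]
 [0.372 0.372 0.325 0.326 0.327 0.327 0.328 0.326 0.325 0.326 0.326 0.327
  0.326 0.326 0.336 0.385 0.372 0.372]
 [0.373 0.374 0.327 0.327 0.327 0.327 0.327 0.326 0.327 0.327 0.327 0.327
  0.327 0.327 0.328 0.387 0.374 0.374]
 [0.376 0.373 0.327 0.329 0.329 0.327 0.328 0.329 0.328 0.328 0.328 0.327
  0.328 0.328 0.327 0.388 0.374 0.374]
 [0.375 0.375 0.374 0.328 0.329 0.328 0.329 0.329 0.328 0.328 0.329 0.329
  0.328 0.329 0.328 0.39  0.375 0.374]]
```

View pics/crop2.png

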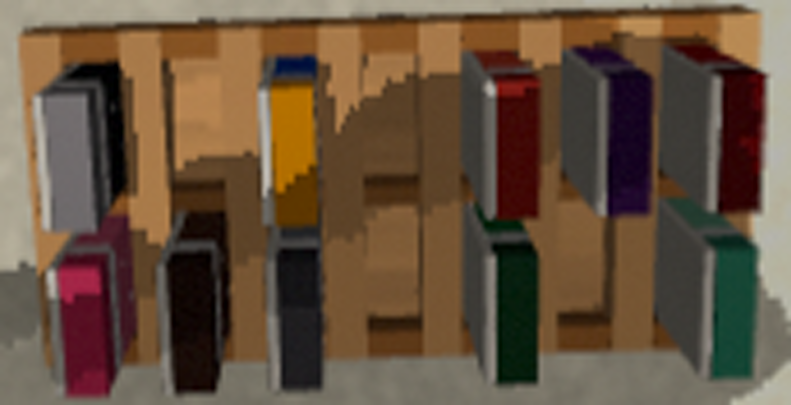

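The crop confirms the white backing faces −x and the coloured face +x. The gold top spans crop (262..320, 82..226), with the black domino just below it and both adjacent pockets empty. I'll take the top's pose from depth.

```bash
cat >> h.py <<'E'
def cloud(c,d):
    v,u=np.mgrid[:420,:560]; r=ray(c,np.c_[u.ravel(),v.ravel()]); 
    k=cv2.undistortPoints(np.float64(np.c_[u.ravel(),v.ravel()]).reshape(-1,1,2),K(c),c['D'])[:,0]
    return (c['eye']+(np.c_[k,np.ones(len(k))]*d.reshape(-1,1))@rot(c).T).reshape(420,560,3)
E
python3 - <<'E'
from h import *
b,d,c=load("w1"); X=cloud(c,d)
print("z top",np.median(X[170:180,266:275,2]), "bench",np.median(X[60:100,100:200,2]))
m=((abs(X[...,2]-np.median(X[170:180,266:275,2]))<.008)*255).astype(np.uint8)
n,l,s,ce=cv2.connectedComponentsWithStats(m)
i=l[174,271]; print(s[i])
pts=np.argwhere(l[142:230,208:380]>0)
zt=np.median(X[170:180,266:275,2])
for i in range(1,n):
    if s[i,4]>60 and 208<ce[i][0]<380 and 142<ce[i][1]<230:
        P=np.array(np.where(l==i)).T[:,::-1]; Q=cast(c,P,.068)[:,:2]
        r=cv2.minAreaRect(np.float32(Q*1000)); print(ce[i].round(),r)
s=bot.sense(); print(s['eef_pos'],s['ee_rot'])
E
```

```text
z top 0.06830713926231874 bench 0.00013625653485682676
[264 160  13  32 377]
[367. 172.] ((631.0922241210938, 271.3744812011719), (13.7982816696167, 31.67440414428711), 7.061035633087158)
[318. 174.] ((583.42919921875, 267.0391845703125), (12.735495567321777, 30.225522994995117), 4.861835956573486)
[343. 173.] ((607.0689697265625, 269.4347229003906), (12.963909149169922, 30.433185577392578), 5.99186372756958)
[222. 177.] ((488.71630859375, 258.9365539550781), (13.116140365600586, 31.108074188232422), 4.7862958908081055)
[270. 175.] ((535.8711547851562, 262.75830078125), (11.826725959777832, 30.992807388305664), 3.2239036560058594)
[365. 209.] ((634.1780395507812, 233.9543914794922), (14.044949531555176, 32.008277893066406), 4.327095985412598)
[271. 212.] ((538.8912963867188, 225.26841735839844), (12.063915252685547, 31.85894775390625), 3.317251443862915)
[318. 210.] ((586.3203735351562, 229.59591674804688), (12.274023056030273, 31.175540924072266), 5.475626468658447)
[225. 213.] ((491.9427490234375, 221.3805694580078), (12.996489524841309, 32.11228561401367), 5.320043563842773)
[248. 212.] ((515.5037231445312, 223.40084838867188), (12.202226638793945, 31.017221450805664), 2.1891024112701416)
[0.54462981 0.25520906 0.26009091] [-3.14120806e+00  1.49464152e-04  1.63218708e+00]
```

```bash
python3 - <<'E'
from h import *
print(todelta([.536,.263,.051],[np.pi,0,np.radians(95)]))
b,d,c=load("t1")
X=cloud(c,d)
hsv=cv2.cvtColor(b,cv2.COLOR_BGR2HSV)
m=cv2.inRange(b[150:250,225:320],(60,60,60),(110,110,110))
print(b[198,269])
g=b.astype(int); m=(abs(g-g[198,269]).max(2)<18).astype(np.uint8)
n,l,s,ce=cv2.connectedComponentsWithStats(m); i=l[198,269]
ct=max(cv2.findContours((l==i).astype(np.uint8),0,1)[0],key=cv2.contourArea)
P=cast(c,ct[:,0],.002); r=cv2.minAreaRect(np.float32(P[:,:2]*1000)); print("mat",r)
E
```

```text
(array([  8.3,  -8.1, 209.1]), array([-0.02,  0.01, -1.48]))
[88 84 82]
mat ((504.08349609375, -5.7454833984375), (168.97921752929688, 160.46485900878906), 6.752634525299072)
```

```bash
python3 -m inch '[{"delta_pos":[8.3,-8.1,0],"rot":[0,0,-1.5]},{"delta_pos":[0,0,30],"rot":[0,0,0]},{"delta_pos":[0,0,30],"rot":[0,0,0]},{"delta_pos":[0,0,30],"rot":[0,0,0]},{"delta_pos":[0,0,30],"rot":[0,0,0]},{"delta_pos":[0,0,10],"rot":[0,0,0]},{"delta_pos":[0,0,0],"rot":[0,0,0]}]' 0.43 60
python3 - <<'E'
from h import *
print(todelta([.536,.263,.051],[np.pi,0,np.radians(95)]))
E
```

```text
t: 2.5
eef_pos: [0.5335, 0.2625, 0.1274]
ee_rot: [-3.136, 0.002, 1.659]
wrist_force: [-0.0, 0.1, 0.3]
gripper_width: 0.432
finger_force: 0.0
(array([ 0.5,  3. , 76.4]), array([-0.32,  0.11,  0.05]))
```

```bash
python3 -m inch '[{"delta_pos":[0.5,2.5,0],"rot":[-0.3,0.1,0]},{"delta_pos":[0,0,0],"rot":[0,0,0]},{"delta_pos":[0,0,20],"rot":[0,0,0]},{"delta_pos":[0,0,20],"rot":[0,0,0]},{"delta_pos":[0,0,20],"rot":[0,0,0]},{"delta_pos":[0,0,16],"rot":[0,0,0]},{"delta_pos":[0,0,0],"rot":[0,0,0]}]' && python3 -m inch '[{"delta_pos":[0,0,0],"rot":[0,0,0]},{"delta_pos":[0,0,0],"rot":[0,0,0]},{"delta_pos":[0,0,0],"rot":[0,0,0]},{"delta_pos":[0,0,0],"rot":[0,0,0]},{"delta_pos":[0,0,0],"rot":[0,0,0]}]' 0 40
```

```text
t: 3.08
eef_pos: [0.5384, 0.2637, 0.0532]
ee_rot: [3.138, -0.001, 1.657]
wrist_force: [-0.9, -0.8, -0.4]
gripper_width: 0.428
finger_force: 0.0
t: 3.5
eef_pos: [0.5374, 0.2643, 0.0556]
ee_rot: [3.139, -0.003, 1.657]
wrist_force: [-6.7, 1.2, 2.4]
gripper_width: 0.128
finger_force: 40.1
```

```bash
python3 -m inch '[{"delta_pos":[0,0,-8],"rot":[0,0,0]},{"delta_pos":[0,0,-20],"rot":[0,0,0]},{"delta_pos":[0,0,-30],"rot":[0,0,0]},{"delta_pos":[0,0,-30],"rot":[0,0,0]},{"delta_pos":[0,0,-12],"rot":[0,0,0]},{"delta_pos":[0,0,0],"rot":[0,0,0]}]'
python3 - <<'E'
from h import *
print(todelta([.54,0,.154],[np.pi,0,np.radians(95)]), bot.sense()['wrist_force'])
b,d,c=snap("wrist","w2"); b2,d,c=snap("side","s2")
cv2.imwrite("pics/c3.png",np.hstack([b[100:,100:460],cv2.resize(b2[100:220,200:320],(320,320))]))
E
```

```text
t: 4.0
eef_pos: [0.5422, 0.2653, 0.1606]
ee_rot: [3.127, -0.005, 1.657]
wrist_force: [0.8, 0.5, -0.4]
gripper_width: 0.132
finger_force: 39.5
(array([-264.2,  -25. ,    4.9]), array([ 0.86, -0.3 , -0.08])) [ 0.77662421  0.5404059  -0.3763235 ]
```

View pics/c3.png

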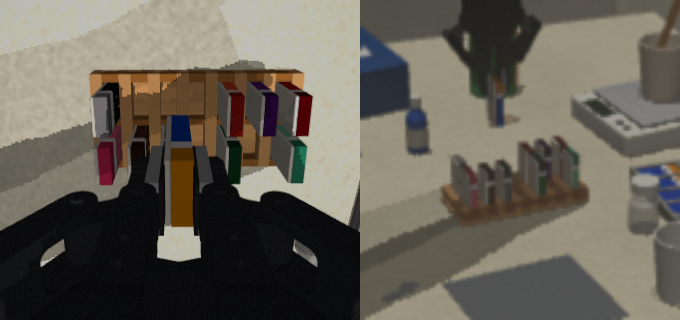

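The domino is held between the fingers, with its gold end at crop (180,185). The other nine are still standing in the rack. I'll carry it to the mat.

```bash
python3 -m inch '[{"delta_pos":[-33,-3.1,0],"rot":[0.8,-0.3,0]},{"delta_pos":[-33,-3.1,0],"rot":[0,0,0]},{"delta_pos":[-33,-3.1,0],"rot":[0,0,0]},{"delta_pos":[-33,-3.1,0],"rot":[0,0,0]},{"delta_pos":[-33,-3.1,0],"rot":[0,0,0]},{"delta_pos":[-33,-3.1,0],"rot":[0,0,0]},{"delta_pos":[-33,-3.1,0],"rot":[0,0,0]},{"delta_pos":[-33,-3.1,0],"rot":[0,0,0]},{"delta_pos":[0,0,30],"rot":[0,0,0]},{"delta_pos":[0,0,20],"rot":[0,0,0]}]' && python3 -m inch '[{"delta_pos":[0,0,20],"rot":[0,0,0]},{"delta_pos":[0,0,10],"rot":[0,0,0]},{"delta_pos":[0,0,0],"rot":[0,0,0]},{"delta_pos":[0,0,0],"rot":[0,0,0]}]'
python3 - <<'E'
from h import *
print(todelta([.54,0,.0496],[3.139,-.003,np.radians(95)]), bot.sense()['wrist_force'])
E
```

```text
t: 4.93
eef_pos: [0.5358, -0.0038, 0.1038]
ee_rot: [-3.133, 0.004, 1.653]
wrist_force: [-0.4, 0.4, -1.1]
gripper_width: 0.13
finger_force: 39.5
t: 5.27
eef_pos: [0.5351, -0.0016, 0.0746]
ee_rot: [-3.131, 0.003, 1.657]
wrist_force: [0.1, -0.6, -0.0]
gripper_width: 0.13
finger_force: 39.5
(array([ 1.3,  5.3, 25. ]), array([-0.76,  0.36, -0.06])) [ 0.08779705 -0.59492755 -0.02654575]
```

```bash
python3 -m inch '[{"delta_pos":[0,0,10],"rot":[-0.7,0.3,0]},{"delta_pos":[0,0,8],"rot":[0,0,0]},{"delta_pos":[0,0,3],"rot":[0,0,0]},{"delta_pos":[0,0,0],"rot":[0,0,0]},{"delta_pos":[0,0,0],"rot":[0,0,0]}]' 
python3 - <<'E'
from h import *
print(todelta([.54,0,.0496],[3.139,-.003,np.radians(95)]), bot.sense()['wrist_force'])
E
```

```text
t: 5.68
eef_pos: [0.536, -0.0017, 0.0546]
ee_rot: [3.138, -0.002, 1.657]
wrist_force: [-0.2, -0.3, -0.6]
gripper_width: 0.134
finger_force: 39.5
(array([1.3, 4.2, 5. ]), array([ 0.06,  0.08, -0.06])) [-0.15871933 -0.26555163 -0.56672358]
```

```bash
for i in 1 2 3; do python3 -m inch '[{"delta_pos":[0,0,1.5],"rot":[0,0,0]},{"delta_pos":[0,0,0],"rot":[0,0,0]},{"delta_pos":[0,0,0],"rot":[0,0,0]}]' | grep -E "eef|force"; done
```

```text
eef_pos: [0.536, -0.0018, 0.053]
wrist_force: [0.4, 0.2, -0.4]
finger_force: 39.5
eef_pos: [0.5357, -0.0018, 0.0512]
wrist_force: [-0.1, 0.1, -0.0]
finger_force: 39.5
eef_pos: [0.5357, -0.0018, 0.0497]
wrist_force: [0.0, 0.2, -0.6]
finger_force: 39.4
```

```bash
for i in 1 2; do python3 -m inch '[{"delta_pos":[0,0,1],"rot":[0,0,0]},{"delta_pos":[0,0,0],"rot":[0,0,0]},{"delta_pos":[0,0,0],"rot":[0,0,0]}]' | grep -E "eef|force"; done
```

```text
eef_pos: [0.5358, -0.0018, 0.0496]
wrist_force: [-2.2, -0.4, 8.3]
finger_force: 40.8
eef_pos: [0.5359, -0.0018, 0.0495]
wrist_force: [-5.6, 0.8, 18.6]
finger_force: 42.3
```

```bash
python3 -m inch '[{"delta_pos":[0,0,-1.7],"rot":[0,0,0]},{"delta_pos":[0,0,0],"rot":[0,0,0]},{"delta_pos":[0,0,0],"rot":[0,0,0]}]' && python3 -m inch '[{"delta_pos":[0,0,0],"rot":[0,0,0]},{"delta_pos":[0,0,0],"rot":[0,0,0]},{"delta_pos":[0,0,0],"rot":[0,0,0]},{"delta_pos":[0,0,0],"rot":[0,0,0]},{"delta_pos":[0,0,-20],"rot":[0,0,0]},{"delta_pos":[0,0,-30],"rot":[0,0,0]},{"delta_pos":[0,0,-30],"rot":[0,0,0]},{"delta_pos":[0,0,-20],"rot":[0,0,0]},{"delta_pos":[0,0,0],"rot":[0,0,0]}]' 0.5 40
python3 - <<'E'
from h import *
b,d,c=snap("wrist","w3"); X=cloud(c,d)
m=((X[...,2]>.055)&(X[...,2]<.07)&(abs(X[...,1])<.05)&(abs(X[...,0]-.54)<.05)).astype(np.uint8)
P=np.argwhere(m)[:,::-1]; print(len(P), X[m>0].mean(0) if len(P) else 0)
if len(P): print(cv2.minAreaRect(np.float32(cast(c,P,.062)[:,:2]*1000)))
E
```

```text
t: 7.18
eef_pos: [0.536, -0.0018, 0.0496]
ee_rot: [3.138, -0.002, 1.657]
wrist_force: [-1.1, -0.9, 5.0]
gripper_width: 0.13
finger_force: 40.1
t: 7.93
eef_pos: [0.5384, -0.002, 0.154]
ee_rot: [3.131, -0.001, 1.657]
wrist_force: [1.4, 0.3, 0.8]
gripper_width: 0.499
finger_force: 0.0
725 [ 0.53698404 -0.0022989   0.06214404]
((537.0203247070312, -2.5226917266845703), (11.45001220703125, 30.931066513061523), 4.759976863861084)
```

The domino stands squarely on the mat at (537,−2.5). I'll close the gripper, descend on its coloured side and tip it over towards −x.

```bash
python3 -m inch '[{"delta_pos":[0,30,0],"rot":[0,0,0]},{"delta_pos":[0,0,0],"rot":[0,0,0]},{"delta_pos":[0,0,0],"rot":[0,0,0]},{"delta_pos":[0,0,0],"rot":[0,0,0]},{"delta_pos":[0,0,30],"rot":[0,0,0]},{"delta_pos":[0,0,30],"rot":[0,0,0]},{"delta_pos":[0,0,30],"rot":[0,0,0]},{"delta_pos":[0,0,0],"rot":[0,0,0]}]' 0 40 && python3 -m inch '[{"delta_pos":[0,-5,0],"rot":[0,0,0]},{"delta_pos":[0,-5,0],"rot":[0,0,0]},{"delta_pos":[0,-5,0],"rot":[0,0,0]},{"delta_pos":[0,-5,0],"rot":[0,0,0]},{"delta_pos":[0,-5,0],"rot":[0,0,0]},{"delta_pos":[0,-5,0],"rot":[0,0,0]},{"delta_pos":[0,0,0],"rot":[0,0,0]},{"delta_pos":[0,0,0],"rot":[0,0,0]}]' && python3 -m inch '[{"delta_pos":[0,5,-20],"rot":[0,0,7]},{"delta_pos":[0,0,-25],"rot":[0,0,7]},{"delta_pos":[0,0,-25],"rot":[0,0,7]},{"delta_pos":[0,0,-25],"rot":[0,0,7]},{"delta_pos":[0,0,0],"rot":[0,0,7]},{"delta_pos":[0,0,0],"rot":[0,0,7]},{"delta_pos":[0,0,0],"rot":[0,0,7]},{"delta_pos":[0,0,0],"rot":[0,0,7]},{"delta_pos":[0,0,0],"rot":[0,0,7]},{"delta_pos":[0,0,0],"rot":[0,0,7]}]' 0.75 
python3 -m inch '[{"delta_pos":[0,0,0],"rot":[0,0,7]},{"delta_pos":[0,0,0],"rot":[0,0,7]},{"delta_pos":[0,0,0],"rot":[0,0,6]},{"delta_pos":[0,0,0],"rot":[0,0,0]},{"delta_pos":[0,0,0],"rot":[0,0,0]}]'
python3 - <<'E'
from h import *
b,d,c=snap("wrist","w4"); b2,_,_=snap("side","s4")
cv2.imwrite("pics/c4.png",np.hstack([b,cv2.resize(b2[170:250,210:320][:, :],(240,420))]))
E
```

```text
t: 8.65
eef_pos: [0.5599, 0.0007, 0.0538]
ee_rot: [-3.135, -0.003, 1.657]
wrist_force: [-1.0, 0.1, -0.5]
gripper_width: -0.002
finger_force: 0.0
t: 9.32
eef_pos: [0.5356, -0.0018, 0.0598]
ee_rot: [3.138, -0.002, 1.657]
wrist_force: [0.5, 0.7, -0.4]
gripper_width: 0.0
finger_force: 0.0
t: 10.15
eef_pos: [0.5407, -0.0015, 0.1545]
ee_rot: [-3.141, -0.004, 0.429]
wrist_force: [0.4, -0.4, 0.4]
gripper_width: 0.75
finger_force: 0.0
t: 10.57
eef_pos: [0.5406, -0.0015, 0.1544]
ee_rot: [-3.14, -0.004, 0.089]
wrist_force: [-0.9, 0.4, -0.3]
gripper_width: 0.75
finger_force: 0.0
```

View pics/c4.png

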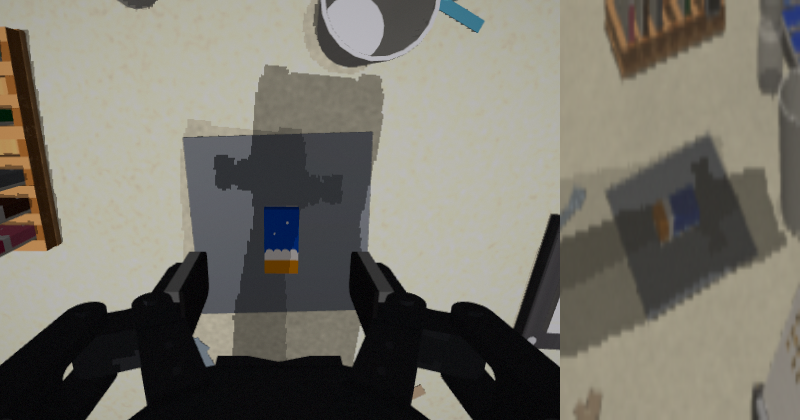

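The domino lies coloured face up on the mat at pixels (264..299, 207..274), with its gold end towards the robot. I'll measure it.

```bash
python3 - <<'E'
from h import *
b,d,c=load("w4"); hsv=cv2.cvtColor(b,cv2.COLOR_BGR2HSV)
X=cloud(c,d)
m=cv2.inRange(hsv,(0,120,50),(255,255,255)); m[:190]=0;m[290:]=0;m[:,:240]=0;m[:,320:]=0
ct=max(cv2.findContours(cv2.morphologyEx(m,cv2.MORPH_CLOSE,np.ones((13,13))),0,1)[0],key=cv2.contourArea)
P=cast(c,ct[:,0],.014); r=cv2.minAreaRect(np.float32(P[:,:2]*1000)); print(r, np.median(X[215:240,270:290,2]))
q=r[0]; s=bot.sense()
print(todelta([q[0]/1000,q[1]/1000,.016],[np.pi,0,s['ee_rot'][2]]), np.degrees(s['ee_rot'][2]))
# jig from top: base corners z=.014
b,d,c=load("t1"); X=cloud(c,d)
for z0,z1,n in((.010,.017,'base'),(.0175,.0225,'plate')):
    m=((X[...,2]>z0)&(X[...,2]<z1)).astype(np.uint8); m[:145]=0;m[235:]=0;m[:,:345]=0;m[:,405:]=0
    pts=np.argwhere(m)[:,::-1]; print(n,len(pts), cv2.minAreaRect(np.float32(cast(c,pts,.014 if n=='base' else .02)[:,:2]*1000)))
E
```

```text
((500.96710205078125, -6.606435775756836), (62.13121795654297, 30.013507843017578), 4.42559814453125) 0.014196278181489413
(array([-40.3,   1.8, 138.3]), array([-0.1, -0.2,  0. ])) 5.066952626216853
base 907 ((525.2045288085938, -305.3066101074219), (134.80279541015625, 235.32229614257812), 88.1938705444336)
plate 470 ((472.30987548828125, -309.63507080078125), (116.35702514648438, 132.29708862304688), 89.67688751220703)
```

```bash
python3 -m inch '[{"delta_pos":[-40.3,1.8,0],"rot":[0,0,0.4]},{"delta_pos":[0,0,35],"rot":[0,0,0]},{"delta_pos":[0,0,35],"rot":[0,0,0]},{"delta_pos":[0,0,30],"rot":[0,0,0]},{"delta_pos":[0,0,18],"rot":[0,0,0]},{"delta_pos":[0,0,0],"rot":[0,0,0]},{"delta_pos":[0,0,0],"rot":[0,0,0]}]' 0.55 40
python3 - <<'E'
from h import *
print(todelta([.501,-.0066,.016],[np.pi,0,np.radians(4.6)]))
E
```

```text
t: 11.25
eef_pos: [0.4999, -0.0065, 0.0358]
ee_rot: [-3.14, -0.001, 0.08]
wrist_force: [-0.1, 0.0, 0.1]
gripper_width: 0.55
finger_force: 0.0
(array([ 1.1,  0.2, 19.8]), array([-0.12, -0.07, -0.01]))
```

```bash
python3 -m inch '[{"delta_pos":[1,0,10],"rot":[0,0,0]},{"delta_pos":[0,0,10],"rot":[0,0,0]},{"delta_pos":[0,0,0],"rot":[0,0,0]},{"delta_pos":[0,0,0],"rot":[0,0,0]}]' && python3 -m inch '[{"delta_pos":[0,0,0],"rot":[0,0,0]},{"delta_pos":[0,0,0],"rot":[0,0,0]},{"delta_pos":[0,0,0],"rot":[0,0,0]},{"delta_pos":[0,0,0],"rot":[0,0,0]},{"delta_pos":[0,0,0],"rot":[0,0,0]}]' 0 50 && python3 -m inch '[{"delta_pos":[0,0,-15],"rot":[0,0,0]},{"delta_pos":[0,0,-35],"rot":[0,0,0]},{"delta_pos":[0,0,-40],"rot":[0,0,0]},{"delta_pos":[0,0,-40],"rot":[0,0,0]},{"delta_pos":[0,0,0],"rot":[0,0,0]}]'
```

```text
t: 11.58
eef_pos: [0.5017, -0.0065, 0.0162]
ee_rot: [-3.14, -0.003, 0.079]
wrist_force: [-0.0, -0.7, 0.8]
gripper_width: 0.549
finger_force: 0.0
t: 12.0
eef_pos: [0.5024, -0.0065, 0.017]
ee_rot: [-3.14, -0.005, 0.079]
wrist_force: [-0.6, 0.3, 6.6]
gripper_width: 0.331
finger_force: 49.9
t: 12.42
eef_pos: [0.5061, -0.0068, 0.1538]
ee_rot: [-3.141, -0.015, 0.079]
wrist_force: [2.5, -1.0, 0.3]
gripper_width: 0.332
finger_force: 49.4
```

```bash
python3 -m inch '[{"delta_pos":[-6,0,-24],"rot":[0,0,0]},{"delta_pos":[-6,36.6,-9],"rot":[0,0,0]},{"delta_pos":[-6,36.6,-9],"rot":[0,0,0]},{"delta_pos":[-6,36.6,-9],"rot":[0,0,0]},{"delta_pos":[-6,36.6,-9],"rot":[0,0,0]},{"delta_pos":[-6,36.6,-9],"rot":[0,0,0]},{"delta_pos":[-6,36.6,-9],"rot":[0,0,0]},{"delta_pos":[-6,36.6,-9],"rot":[0,0,0]},{"delta_pos":[-7,36.6,-9],"rot":[0,0,0]},{"delta_pos":[-7,36.6,0],"rot":[0,0,0]}]' >/dev/null && python3 -m inch '[{"delta_pos":[0,0,0],"rot":[0,0,-7]},{"delta_pos":[0,0,0],"rot":[0,0,-7]},{"delta_pos":[0,0,0],"rot":[0,0,-7]},{"delta_pos":[0,0,0],"rot":[0,0,-7]},{"delta_pos":[0,0,0],"rot":[0,0,-7]},{"delta_pos":[0,0,0],"rot":[0,0,-7]},{"delta_pos":[0,0,0],"rot":[0,0,-7]},{"delta_pos":[0,0,0],"rot":[0,0,-7]},{"delta_pos":[0,0,0],"rot":[0,0,-7]},{"delta_pos":[0,0,0],"rot":[0,0,-7]}]' >/dev/null;  python3 -m inch '[{"delta_pos":[0,0,0],"rot":[0,0,-7]},{"delta_pos":[0,0,0],"rot":[0,0,-7]},{"delta_pos":[0,0,0],"rot":[0,0,-5]},{"delta_pos":[0,0,0],"rot":[0,0,0]},{"delta_pos":[0,0,0],"rot":[0,0,0]}]'
python3 - <<'E'
from h import *
b,d,c=snap("wrist","w5")
E
```

```text
t: 14.5
eef_pos: [0.4652, -0.3401, 0.2413]
ee_rot: [3.138, -0.002, 1.63]
wrist_force: [0.8, -0.4, -1.3]
gripper_width: 0.33
finger_force: 49.6
```

View pics/w5.png

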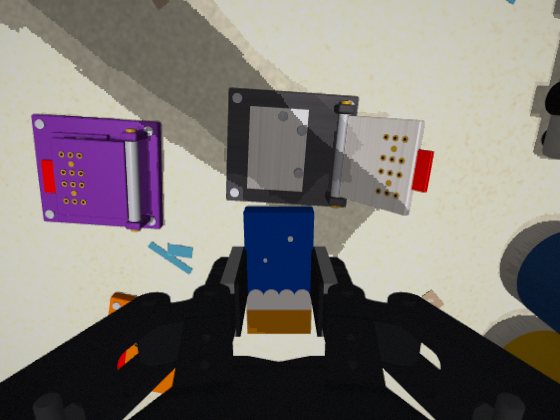

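The jig nest shows its two side pins at (302,130) and (297,173) and the end pin at (283,116). The leaf lies back to the right, with the red tab at (423,170). The held domino is below with its coloured face up. I'll locate the pins by depth.

```bash
python3 - <<'E'
from h import *
b,d,c=load("w5"); X=cloud(c,d)
m=((X[...,2]>.0255)&(X[...,2]<.034)).astype(np.uint8); m[:90]=0;m[200:]=0;m[:,:245]=0;m[:,312:]=0
n,l,s,ce=cv2.connectedComponentsWithStats(m)
for i in range(1,n):
    if s[i,4]>12:
        P=np.argwhere(l==i)[:,::-1]; Q=cast(c,P,.029)[:,:2]*1000; print(s[i],ce[i],Q.mean(0),np.ptp(Q,axis=0))
m=((X[...,2]>.0175)&(X[...,2]<.0235)).astype(np.uint8); m[:90]=0;m[200:]=0;m[:,:240]=0;m[:,320:]=0
P=np.argwhere(cv2.morphologyEx(m,cv2.MORPH_OPEN,np.ones((3,3))))[:,::-1]; print("plate",cv2.minAreaRect(np.float32(cast(c,P,.02)[:,:2]*1000)))
g=b.max(2); 
m=((X[...,2]>.010)&(X[...,2]<.0235)).astype(np.uint8); m[:80]=0;m[215:]=0;m[:,:215]=0;m[:,365:]=0
P=np.argwhere(cv2.morphologyEx(m,cv2.MORPH_OPEN,np.ones((5,5))))[:,::-1]; r=cv2.minAreaRect(np.float32(cast(c,P,.014)[:,:2]*1000)); print("base",r)
# tab and hinge
hsv=cv2.cvtColor(b,cv2.COLOR_BGR2HSV); m=cv2.inRange(hsv,(0,150,80),(8,255,255))|cv2.inRange(hsv,(172,150,80),(180,255,255)); m[:140]=0;m[200:]=0;m[:,:400]=0
print("tab",np.median(X[(m>0)],axis=0),(m>0).sum())
z=np.argwhere((X[...,2]>.0)&(m>0)); 
# held tile: top face corners 
h=cv2.inRange(hsv,(105,150,50),(130,255,255)); h[:200]=0;h[310:]=0;h[:,:235]=0;h[:,325:]=0
T=X[h>0]; print("tile z",np.median(T[:,2]), T[:,1].max(), np.percentile(T[:,0],[1,50,99]))
ct=max(cv2.findContours(h,0,1)[0],key=cv2.contourArea); Q=cast(c,ct[:,0],np.median(T[:,2]))[:,:2]*1000; print(cv2.minAreaRect(np.float32(Q)), "ymax",np.sort(Q[:,1])[-8:])
s=bot.sense(); print(s['eef_pos'],s['ee_rot'])
E
```

```text
[278 111  10  10  77] [282.67532468 115.85714286] [ 466.41308278 -274.588824  ] [9.16868629 8.88575373]
[297 126  10  10  77] [301.45454545 130.45454545] [ 486.26272697 -287.74227906] [9.31898139 9.07661525]
[294 169   9  10  71] [298.05633803 173.11267606] [ 486.07810213 -331.4956088 ] [8.74947611 9.62287752]
plate ((462.26434326171875, -309.7506408691406), (86.33238220214844, 60.12413787841797), 89.66883087158203)
base ((476.3214111328125, -309.53485107421875), (119.9836196899414, 134.77687072753906), 89.76200866699219)
tab [ 0.58101128 -0.30926103  0.10699266] 644
tile z 0.2385951607854902 -0.2709750689545593 [0.44946611 0.46422662 0.47873304]
((464.371826171875, -329.82550048828125), (29.928955078125, 40.68732452392578), 3.2419958114624023) ymax [-308.90924015 -308.88496554 -308.86068955 -308.83641216 -308.81213332
 -308.78785299 -308.76357113 -308.73928771]
[ 0.46519664 -0.34010061  0.24138281] [ 3.13834492e+00 -1.96535964e-03  1.62988293e+00]
```

```bash
python3 -m inch '[{"delta_pos":[0,0,0],"rot":[0,0,3.65]},{"delta_pos":[25,-2.7,0],"rot":[0,0,0]},{"delta_pos":[0,0,40],"rot":[0,0,0]},{"delta_pos":[0,0,40],"rot":[0,0,0]},{"delta_pos":[0,0,40],"rot":[0,0,0]},{"delta_pos":[0,0,40],"rot":[0,0,0]},{"delta_pos":[0,0,20],"rot":[0,0,0]},{"delta_pos":[0,0,0],"rot":[0,0,0]},{"delta_pos":[0,0,0],"rot":[0,0,0]},{"delta_pos":[0,0,0],"rot":[0,0,0]}]'
python3 - <<'E'
from h import *
print(todelta([.4625,-.315,.037],[np.pi,-.003,np.radians(89.75)]))
E
```

```text
t: 15.38
eef_pos: [0.4644, -0.3156, 0.0632]
ee_rot: [3.136, -0.001, 1.568]
wrist_force: [0.1, -0.5, -0.1]
gripper_width: 0.33
finger_force: 49.6
(array([ 0.6, -2. , 26.2]), array([0.3 , 0.13, 0.08]))
```

```bash
python3 -m inch '[{"delta_pos":[0.6,-2,10],"rot":[0.3,0.1,0]},{"delta_pos":[0,0,10],"rot":[0,0,0]},{"delta_pos":[0,0,4],"rot":[0,0,0]},{"delta_pos":[0,0,0],"rot":[0,0,0]},{"delta_pos":[0,0,0],"rot":[0,0,0]}]'; for i in 1 2 3; do python3 -m inch '[{"delta_pos":[0,0,1.3],"rot":[0,0,0]},{"delta_pos":[0,0,0],"rot":[0,0,0]},{"delta_pos":[0,0,0],"rot":[0,0,0]}]' | grep -E "eef|wrist"; done
```

```text
t: 15.8
eef_pos: [0.461, -0.314, 0.0373]
ee_rot: [-3.139, -0.004, 1.569]
wrist_force: [0.4, -0.2, 0.2]
gripper_width: 0.333
finger_force: 49.6
eef_pos: [0.4614, -0.3142, 0.0364]
wrist_force: [0.0, 0.0, -0.9]
eef_pos: [0.4614, -0.3142, 0.035]
wrist_force: [0.4, -0.3, -0.2]
eef_pos: [0.4614, -0.3142, 0.035]
wrist_force: [-3.9, 2.4, 12.7]
```

```bash
python3 -m inch '[{"delta_pos":[0,0,-1],"rot":[0,0,0]},{"delta_pos":[0,3,0],"rot":[0,0,0]},{"delta_pos":[0,0,0],"rot":[0,0,0]},{"delta_pos":[0,0,0],"rot":[0,0,0]}]'| grep -E "eef|wrist"; for i in 1 2 3 4; do python3 -m inch '[{"delta_pos":[0,0.8,0],"rot":[0,0,0]},{"delta_pos":[0,0,0],"rot":[0,0,0]},{"delta_pos":[0,0,0],"rot":[0,0,0]}]' | grep -E "eef|wrist"; done
```

```text
eef_pos: [0.464, -0.3142, 0.035]
wrist_force: [-3.4, 1.2, 7.0]
eef_pos: [0.464, -0.3142, 0.035]
wrist_force: [-4.9, -0.0, 8.8]
eef_pos: [0.4647, -0.3143, 0.035]
wrist_force: [-6.5, -0.7, 10.0]
eef_pos: [0.4655, -0.3143, 0.035]
wrist_force: [-5.6, -0.3, 10.0]
eef_pos: [0.4662, -0.3144, 0.035]
wrist_force: [-5.8, 0.2, 9.8]
```

```bash
python3 -m inch '[{"delta_pos":[0,0,-0.5],"rot":[0,0,0]},{"delta_pos":[0,0.6,0],"rot":[0,0,0]},{"delta_pos":[0,0,0],"rot":[0,0,0]},{"delta_pos":[0,0,0],"rot":[0,0,0]}]'| grep -E "eef|wrist"; for i in 1 2 3; do python3 -m inch '[{"delta_pos":[0,0.7,0],"rot":[0,0,0]},{"delta_pos":[0,0,0],"rot":[0,0,0]},{"delta_pos":[0,0,0],"rot":[0,0,0]}]' | grep -E "eef|wrist"; done
```

```text
eef_pos: [0.4663, -0.3143, 0.0351]
wrist_force: [-8.6, 0.4, 6.8]
eef_pos: [0.4663, -0.3142, 0.035]
wrist_force: [-8.7, -0.6, 9.2]
eef_pos: [0.4664, -0.3143, 0.035]
wrist_force: [-10.8, -0.4, 11.0]
eef_pos: [0.4664, -0.3142, 0.035]
wrist_force: [-11.9, -0.0, 13.2]
```

```bash
python3 -m inch '[{"delta_pos":[0,-1,-0.6],"rot":[0,0,0]},{"delta_pos":[2,0,0],"rot":[0,0,0]},{"delta_pos":[0,0,0],"rot":[0,0,0]},{"delta_pos":[0,0,0],"rot":[0,0,0]}]'| grep -E "eef|wrist"; for i in 1 2 3 4 5; do python3 -m inch '[{"delta_pos":[0.7,0,0],"rot":[0,0,0]},{"delta_pos":[0,0,0],"rot":[0,0,0]},{"delta_pos":[0,0,0],"rot":[0,0,0]}]' | grep -E "eef|wrist"; done
```

```text
eef_pos: [0.4664, -0.3131, 0.0351]
wrist_force: [-8.7, -4.6, 5.1]
eef_pos: [0.4664, -0.3129, 0.0351]
wrist_force: [-9.3, -6.0, 2.6]
eef_pos: [0.4664, -0.3123, 0.0351]
wrist_force: [-9.2, -6.5, 2.9]
eef_pos: [0.4664, -0.3117, 0.0351]
wrist_force: [-8.7, -6.0, 2.4]
eef_pos: [0.4665, -0.311, 0.0351]
wrist_force: [-7.8, -6.3, 2.7]
eef_pos: [0.4665, -0.3103, 0.0352]
wrist_force: [-9.4, -6.5, 1.9]
```

```bash
for i in 1 2 3 4; do python3 -m inch '[{"delta_pos":[0.7,0,0],"rot":[0,0,0]},{"delta_pos":[0,0,0],"rot":[0,0,0]},{"delta_pos":[0,0,0],"rot":[0,0,0]}]' | grep -E "eef|wrist"; done
```

```text
eef_pos: [0.4665, -0.3096, 0.0351]
wrist_force: [-8.3, -6.2, 2.8]
eef_pos: [0.4664, -0.3088, 0.0351]
wrist_force: [-8.0, -6.5, 2.7]
eef_pos: [0.4665, -0.3082, 0.0351]
wrist_force: [-9.2, -5.9, 3.1]
eef_pos: [0.4665, -0.3078, 0.0351]
wrist_force: [-8.9, -6.3, 1.6]
```

```bash
for i in 1 2 3 4; do python3 -m inch '[{"delta_pos":[0.7,0,0],"rot":[0,0,0]},{"delta_pos":[0,0,0],"rot":[0,0,0]},{"delta_pos":[0,0,0],"rot":[0,0,0]}]' | grep -E "eef|wrist"; done
```

```text
eef_pos: [0.4665, -0.3078, 0.0352]
wrist_force: [-8.7, -9.5, 0.4]
eef_pos: [0.4665, -0.3077, 0.0352]
wrist_force: [-9.2, -11.5, 0.4]
eef_pos: [0.4665, -0.3076, 0.0353]
wrist_force: [-8.4, -12.8, 0.6]
eef_pos: [0.4665, -0.3075, 0.0354]
wrist_force: [-8.8, -14.2, -1.3]
```

```bash
python3 -m inch '[{"delta_pos":[-1.8,-0.8,0],"rot":[0,0,0]},{"delta_pos":[0,0,0],"rot":[0,0,0]},{"delta_pos":[0,0,0],"rot":[0,0,0]}]'| grep -E "eef|wrist"; python3 -m inch '[{"delta_pos":[0,0,0],"rot":[0,0,0]},{"delta_pos":[0,0,0],"rot":[0,0,0]},{"delta_pos":[0,0,0],"rot":[0,0,0]},{"delta_pos":[0,0,0],"rot":[0,0,0]},{"delta_pos":[0,0,-20],"rot":[0,0,0]},{"delta_pos":[-10,0,-40],"rot":[0,0,0]},{"delta_pos":[-20,0,-40],"rot":[0,0,0]},{"delta_pos":[0,0,-40],"rot":[0,0,0]},{"delta_pos":[0,0,0],"rot":[0,0,0]},{"delta_pos":[0,0,0],"rot":[0,0,0]}]' 0.5 40
python3 - <<'E'
from h import *
b,d,c=snap("wrist","w6"); X=cloud(c,d)
m=((X[...,2]>.0255)&(X[...,2]<.036)&(abs(X[...,0]-.47)<.04)&(abs(X[...,1]+.31)<.05)).astype(np.uint8)
ys,xs=np.where(m); print(xs.min(),xs.max(),ys.min(),ys.max())
hsv=cv2.cvtColor(b,cv2.COLOR_BGR2HSV)
k=(((X[...,2]>.0305)&(X[...,2]<.036)&(abs(X[...,0]-.467)<.025)&(abs(X[...,1]+.31)<.045))).astype(np.uint8)
ct=max(cv2.findContours(k,0,1)[0],key=cv2.contourArea); print(cv2.minAreaRect(np.float32(cast(c,ct[:,0],.032)[:,:2]*1000)))
g=b[max(ys.min()-40,0):ys.max()+40, max(0,xs.min()-60):xs.max()+150]; f=min(800/g.shape[1],600/g.shape[0]); cv2.imwrite("pics/c6.png",cv2.resize(g,None,fx=f,fy=f)[:600,:800])
E
```

```text
eef_pos: [0.4664, -0.3077, 0.0353]
wrist_force: [-6.7, -8.3, 0.3]
t: 23.63
eef_pos: [0.4707, -0.3352, 0.1759]
ee_rot: [3.138, -0.001, 1.569]
wrist_force: [-0.3, -0.6, -0.6]
gripper_width: 0.499
finger_force: 0.0
254 302 117 201
((466.3411560058594, -309.6328430175781), (60.58837890625, 30.94424819946289), 88.79341125488281)
```

View pics/c6.png

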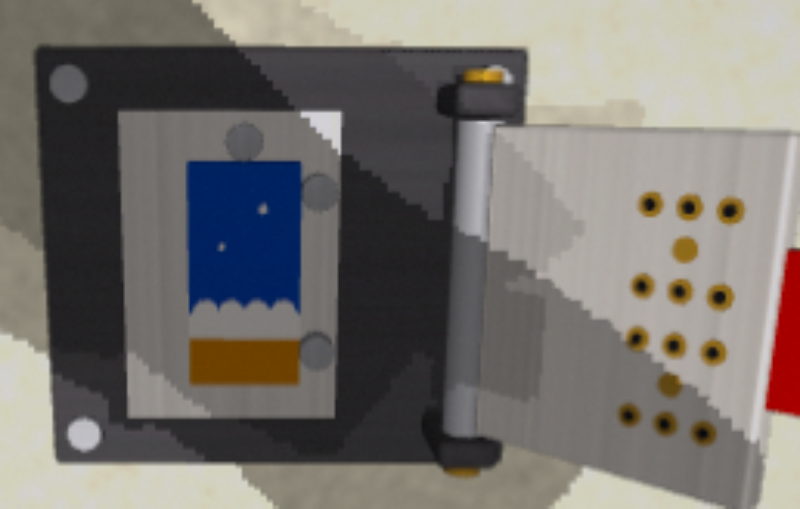

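The domino is home: its top face is at the end pin (243,142) and both side pins (318,190) and (317,352), coloured face up. It measures (466.3,−309.6) against a nest point of (466.2,−309.5). Next I'll take the closed fingers behind the leaf tab.

```bash
python3 -m inch '[{"delta_pos":[5,34,-5],"rot":[0,0,0]},{"delta_pos":[7,34,-5],"rot":[0,0,0]},{"delta_pos":[7,34,0],"rot":[0,0,0]},{"delta_pos":[7,35,0],"rot":[0,0,0]},{"delta_pos":[0,0,0],"rot":[0,0,0]},{"delta_pos":[0,0,0],"rot":[0,0,0]},{"delta_pos":[0,0,0],"rot":[0,0,0]}]' 0 40
python3 - <<'E'
from h import *
print(todelta([.609,-.3095,.106],[np.pi,0,np.radians(89.75)]))
b,d,c=snap("wrist","w7")
E
```

```text
t: 24.27
eef_pos: [0.6045, -0.3073, 0.1805]
ee_rot: [-3.136, -0.005, 1.57]
wrist_force: [-1.2, -0.7, -0.8]
gripper_width: 0.002
finger_force: 0.0
(array([-2.6,  4.9, 74.4]), array([-0.32, -0.31,  0.18]))
```

```bash
python3 -m inch '[{"delta_pos":[-2.5,5,0],"rot":[-0.3,-0.3,0]},{"delta_pos":[0,0,25],"rot":[0,0,0]},{"delta_pos":[0,0,25],"rot":[0,0,0]},{"delta_pos":[0,0,24],"rot":[0,0,0]},{"delta_pos":[0,0,0],"rot":[0,0,0]}]'; python3 -m inch '[{"delta_pos":[0,-8,0],"rot":[0,0,0]},{"delta_pos":[0,-8,0],"rot":[0,0,0]},{"delta_pos":[0,-8,0],"rot":[0,0,0]},{"delta_pos":[0,0,0],"rot":[0,0,0]}]'
```

```text
t: 24.73
eef_pos: [0.6071, -0.3099, 0.1038]
ee_rot: [-3.138, -0.002, 1.568]
wrist_force: [-1.0, 0.8, -1.1]
gripper_width: -0.002
finger_force: 0.0
t: 25.07
eef_pos: [0.5913, -0.3117, 0.115]
ee_rot: [3.125, 0.003, 1.569]
wrist_force: [7.2, 4.2, 8.2]
gripper_width: -0.002
finger_force: 4.9
```

```bash
python3 -m inch '[{"delta_pos":[0,0,0],"rot":[0,0,0]},{"delta_pos":[0,0,0],"rot":[0,0,0]}]'
python3 - <<'E'
from h import *
print(bot.sense()['qpos'])
b,d,c=snap("side","s8"); b2,_,_=snap("wrist","w8")
cv2.imwrite("pics/c8.png",np.hstack([cv2.resize(b[180:300,230:350],(420,420),interpolation=2),cv2.resize(b2,(380,420))[:, :]]))
E
```

```text
t: 25.23
eef_pos: [0.5915, -0.3117, 0.1149]
ee_rot: [3.126, 0.004, 1.569]
wrist_force: [5.0, 2.9, 10.4]
gripper_width: 0.001
finger_force: 4.8
[-0.48700368  0.49882452 -0.07089397  0.98560062  0.00411181  1.08544292]
```

View pics/c8.png

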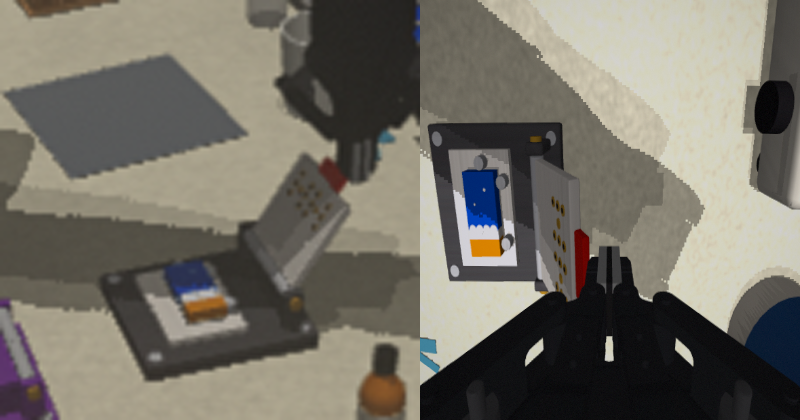

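The closed fingers sit behind the red tab, with the tab at crop (580,260) in the wrist view, and the leaf is starting to rise. I'll keep pushing, rising with the tab's arc.

```bash
python3 -m inch '[{"delta_pos":[0,0,3],"rot":[0.8,0,0]},{"delta_pos":[0,-6,-3],"rot":[0,0,0]},{"delta_pos":[0,-6,-3],"rot":[0,0,0]},{"delta_pos":[0,-6,-2],"rot":[0,0,0]},{"delta_pos":[0,-6,-2],"rot":[0,0,0]},{"delta_pos":[0,0,0],"rot":[0,0,0]}]';python3 -m inch '[{"delta_pos":[0,-6,-1],"rot":[0,0,0]},{"delta_pos":[0,-6,-1],"rot":[0,0,0]},{"delta_pos":[0,-6,0],"rot":[0,0,0]},{"delta_pos":[0,0,0],"rot":[0,0,0]}]'
```

```text
t: 25.83
eef_pos: [0.5636, -0.312, 0.1199]
ee_rot: [-3.136, 0.004, 1.568]
wrist_force: [1.1, 0.2, 0.5]
gripper_width: 0.004
finger_force: 0.6
t: 26.17
eef_pos: [0.5431, -0.3107, 0.1178]
ee_rot: [-3.129, 0.001, 1.568]
wrist_force: [0.8, -0.5, -0.7]
gripper_width: 0.001
finger_force: 0.0
```

```bash
python3 -m inch '[{"delta_pos":[0,-5.5,-4],"rot":[-0.6,0,0]},{"delta_pos":[0,-5.5,-3],"rot":[0,0,0]},{"delta_pos":[0,-6.5,1],"rot":[0,0,0]},{"delta_pos":[0,-6.5,1.5],"rot":[0,0,0]},{"delta_pos":[0,-6,2.5],"rot":[0,0,0]},{"delta_pos":[0,-6.5,2.5],"rot":[0,0,0]},{"delta_pos":[0,-5.5,3.5],"rot":[0,0,0]},{"delta_pos":[0,-6,3.5],"rot":[0,0,0]},{"delta_pos":[0,0,0],"rot":[0,0,0]}]';python3 -m inch '[{"delta_pos":[0,-5,4.5],"rot":[0,0,0]},{"delta_pos":[0,-5,4.5],"rot":[0,0,0]},{"delta_pos":[0,-4,5],"rot":[0,0,0]},{"delta_pos":[0,-4,5],"rot":[0,0,0]},{"delta_pos":[0,-3,6],"rot":[0,0,0]},{"delta_pos":[0,-3,6],"rot":[0,0,0]},{"delta_pos":[0,0,0],"rot":[0,0,0]},{"delta_pos":[0,0,0],"rot":[0,0,0]}]'
```

```text
t: 26.92
eef_pos: [0.4951, -0.3103, 0.1095]
ee_rot: [-3.139, 0.0, 1.568]
wrist_force: [-0.6, -0.1, -0.1]
gripper_width: -0.003
finger_force: 0.0
t: 27.58
eef_pos: [0.4725, -0.3104, 0.079]
ee_rot: [-3.14, 0.001, 1.568]
wrist_force: [-0.3, 0.3, 0.4]
gripper_width: 0.001
finger_force: 0.0
```

```bash
python3 -m inch '[{"delta_pos":[0,-2,6],"rot":[0,0,0]},{"delta_pos":[0,-2,6],"rot":[0,0,0]},{"delta_pos":[0,-1,5],"rot":[0,0,0]},{"delta_pos":[0,0,5],"rot":[0,0,0]},{"delta_pos":[0,0,0],"rot":[0,0,0]},{"delta_pos":[0,0,0],"rot":[0,0,0]}]'; for i in 1 2 3 4; do python3 -m inch '[{"delta_pos":[0,0,1.3],"rot":[0,0,0]},{"delta_pos":[0,0,0],"rot":[0,0,0]},{"delta_pos":[0,0,0],"rot":[0,0,0]}]'| grep -E "eef|wrist"; done
```

```text
t: 28.08
eef_pos: [0.4677, -0.3104, 0.0571]
ee_rot: [-3.141, 0.001, 1.569]
wrist_force: [0.0, 0.6, 0.1]
gripper_width: 0.004
finger_force: 0.0
eef_pos: [0.4682, -0.3108, 0.0565]
wrist_force: [-0.1, 0.4, -0.0]
eef_pos: [0.4681, -0.3107, 0.0551]
wrist_force: [0.0, 0.5, -0.3]
eef_pos: [0.468, -0.3107, 0.0537]
wrist_force: [0.4, 0.2, -0.1]
eef_pos: [0.4681, -0.3107, 0.0534]
wrist_force: [-3.4, 2.6, 8.4]
```

```bash
python3 -m inch '[{"delta_pos":[0,0,0.8],"rot":[0,0,0]},{"delta_pos":[0,0,0],"rot":[0,0,0]},{"delta_pos":[0,0,-2],"rot":[0,0,0]},{"delta_pos":[0,0,-30],"rot":[0,0,0]},{"delta_pos":[-15,0,-35],"rot":[0,0,0]},{"delta_pos":[-20,0,-35],"rot":[0,0,0]},{"delta_pos":[0,0,-35],"rot":[0,0,0]},{"delta_pos":[0,0,-20],"rot":[0,0,0]},{"delta_pos":[0,0,0],"rot":[0,0,0]},{"delta_pos":[0,0,0],"rot":[0,0,0]}]'
python3 - <<'E'
from h import *
b,d,c=snap("wrist","w9"); X=cloud(c,d)
m=(abs(X[...,0]-.485)<.03)&(abs(X[...,1]+.31)<.035)&(X[...,2]<.08)
A=X[m]; cf=np.linalg.lstsq(np.c_[A[:,:2]-[.526,-.31],np.ones(len(A))],A[:,2],rcond=None)[0]; print("leaf plane slope x,y deg",np.degrees(np.arctan(cf[:2])),"z",np.median(A[:,2]))
b2,d2,c2=snap("side","s9"); b3,_,_=snap("top","t9")
cv2.imwrite("pics/c9.png",np.vstack([np.hstack([cv2.resize(b,(400,300)),cv2.resize(b2[110:320,180:460],(400,300))]),np.hstack([cv2.resize(b3[120:240,140:300],(400,300)),cv2.resize(b3[120:240,300:460],(400,300))])]))
E
```

```text
t: 29.92
eef_pos: [0.4687, -0.3462, 0.21]
ee_rot: [3.139, 0.003, 1.568]
wrist_force: [-0.0, 0.0, -0.6]
gripper_width: -0.003
finger_force: 0.0
leaf plane slope x,y deg [-0.12067249 -0.02029019] z 0.042981173219700075
```

View pics/c9.png

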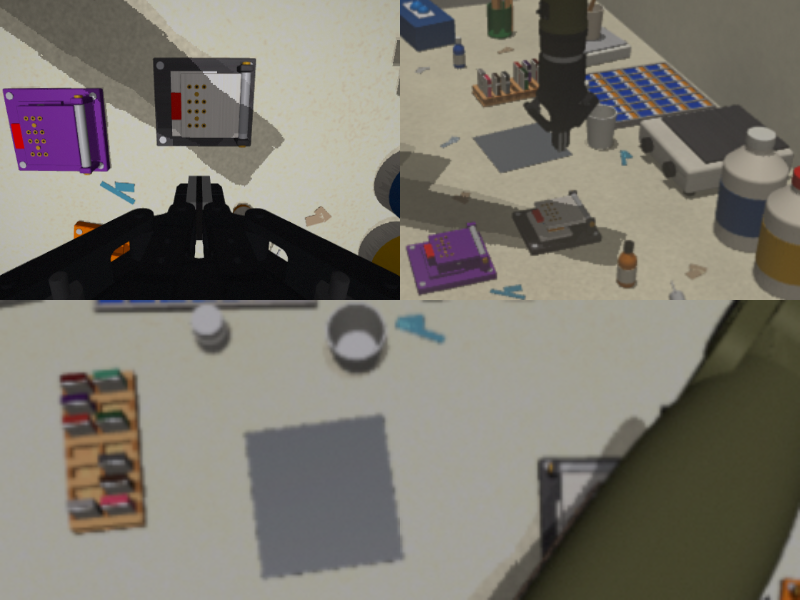

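The leaf lies flat over the nest, with its tab at (176,106), a slope of 0.1° and its top at 43 mm. The other dominoes, the bottles, jar and cup are as they were. I'm handing the job in.

```bash
python3 -c "
from rig import bot
print(bot.job_done())"
```

```text
the job is handed in; nothing more can be done
None
```

The blue domino was laid coloured face up on the mat, picked up afresh and laid coloured face up in the jig against all three pins, with the leaf shut over it; the final pictures show nothing else disturbed, and I handed it in at about 30 s.

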